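Swap the draining dosing cup

ROBOT

A 6-joint arm with a two-finger parallel gripper is mounted at the origin on the work surface. World frame = base frame: x ahead of the robot, y to its left, z up, the work surface at z = 0. Lengths are in m, angles in rad, forces in N, time in s.
With the tool pointing down it reaches from about 0.325 to 0.85 m from the base axis. Payload 15.5 kg.
Tool frame: the origin (TCP) lies at the very end of the fingers, on their centre line; the grasp point (between the pads) lies 19 mm behind it; z points along the fingers, y is the line along which they close (so a half turn about z gives the same grasp; the last joint's range is limited). The gripper opens to 91 mm and grips with 3 to 60 N. Pads are 32 mm wide; open, the fingers measure 118 mm over their backs; the gripper's body (76 mm by 178 mm) begins 60 mm behind the grasp point.
Start: joints at [1.073, 0.494, 1.345, -0, 1.302, -0.096], TCP at [0.244, 0.575, 0.214] pointing down, gripper open.
Joint ranges: [-2.91, 2.91], [-0.82, 2.16], [0.22, 2.67], [-1.22, 4.37], [0.12, 2.79], [-3.08, 3.08]. Speed limits (rad/s): [1.89, 1.89, 2.57, 3.01, 3.01, 3.01].

INTERFACE

Orientations are given as a unit quaternion [w, x, y, z].
In Python, from bench import status, get_image, camera_params, hand_in gives the robot as it stands. The module is installed in compiled form; this text tells all that it offers.
- The arm moves only by the tool move_arm, never from a script. Its argument "rows" is a list of rows, each a list of 6 numbers: the shift along the tool's x, y, z in m, then the turn, a rotation vector about the tool's x, y, z in degrees. A call has exactly 5 rows; each row shifts and turns the commanded pose from where the row before left it, along the tool's axes as they then stand; what a row does not reach is not made up. A row lasts 1/10 s, in which the tool goes at most 50 mm and 8.59 degrees, less where a joint would pass 70% of its speed; a pose out of reach is approached as far as the arm can. A call with a gripper value outside its range is refused whole. "claw" is the finger opening in m, from 0 to 0.0912, set as the call begins (left out, the last holds). The fingers move at their own pace and stop on an object; "grip_force" is the grip in N (left out, the last holds). Time passes only in rows, so rows that do not move let the fingers close, or fill a call up. It gives the time, the measured TCP pose, the force, the opening and the grip force at its end, in the units of the state.
- status.state(): the state, without advancing time (a new reading comes with each control period).
- get_image(name): name is "side" or "top" or "wrist"; returns the picture (400x640x3 uint8, red, green, blue); there is no depth.
- camera_params(name): a dict with "mtx" (3x3 intrinsics, pixels), "T" (4x4, takes a point from camera to world coordinates). Camera axes: x right, y up, looking along -z (the intrinsics and any distortion apply to the point x, -y, -z); pixel columns grow to the right and rows downward; lengths in m; the calibration is good to about 2 mm. A picture is of the moment at which its call begins: read the wrist's pose just before it. camera_params takes no time and is no camera call; for the wrist camera it gives the pose at the moment of the call.
- hand_in(): hands the job in; it is judged then, once.
The state is a dict: "time_s": time; "joints": joint angles; "joint_vel": joint speeds; "tau": joint torques, N m; "tcp_pos": TCP position; "orientation": TCP orientation; "force": force on the tool from outside, world axes, zero at the start; "wrist_torque": the same for the moment, N m; "opening": finger opening in m; "grasp_force": force on a finger pad.
Only numpy, scipy, OpenCV 4.12 (cv2) and the standard library are available. Lean on these libraries where they do the work, as an engineer would, in place of code of your own. Each camera call takes 0.05 s, during which the arm holds its last target. There are 200 camera calls.

TASK

The green dosing cup on the draining peg is dry: take it off and nest it mouth-down, upright and fully down, on the stack of yellow cups of the same round shape, not on the square tubs. Then hang the rinsed blue round cup mouth-down on the freed peg, fully seated so that its inside end rests on the peg's tip, and let go. Set the cups down without dropping or ramming them, keep the yellow stack standing, and leave the square tubs where they are.

Things in the scene. Friction and masses are not known exactly. Their poses are not given: they have to be found in the camera images.
- green_cup_center (a point): Green tapered round plastic cup, mouth-down: 95 mm tall, outside diameter 72 mm at the mouth, 52 mm at the closed end; wall 3 mm, end 4 mm thick, about 60 g. Point on its axis half-way up (47.5 mm from the mouth); z from mouth to closed end. Hangs at the start on the peg, leaning about 27 degrees, its upper inside wall along the peg's upper side, its inside end on the tip.
- blue_cup_center (a point): Blue tapered round plastic cup, mouth-down: 95 mm tall, outside diameter 72 mm at the mouth, 52 mm at the closed end; wall 3 mm, end 4 mm thick, about 60 g. Point on its axis half-way up (47.5 mm from the mouth); z from mouth to closed end. At the start it stands mouth-down on the table.
- blue_cup_floor (a point): Centre of the inside face of the blue cup's closed end, 91 mm from its mouth plane on its axis; z as for the cup.
- green_cup: The green cup itself; origin at the centre of its mouth plane, z towards the closed end.
- blue_cup: The blue cup itself; origin at the centre of its mouth plane, z towards the closed end.
- stack: Loose stack of two yellow cups of the same round shape, mouth-down, nested, 135 mm high in all, 160 g, one piece. Origin at the centre of its underside, z up. Closed end on top 52 mm across. A further cup nested on it rests 41 to 45 mm above the top yellow cup, its half-way point 128 to 133 mm above this origin.
- stand_peg: Fixed grey round peg, 24 mm diameter, domed tip, on a steel stand (foot 150 x 120 x 12 mm), leaning 33 degrees from vertical roughly towards the robot. Origin at its foot, 100 mm above the table; z along the peg to the tip at 110 mm; x square to it on the upper side, y level. A hung cup sags: its axis is about 11 mm below the peg's (to -x) at the tip, its mouth 20 mm from the foot.
- peg_tip (a point): The very tip of that peg, on its axis; axes as for the peg.
- tubstand: A second, like stand, fixed, 170 mm or more to either side of the first; its leaning peg is taken by an orange square tub that is still draining (70 x 70 x 80 mm, does not come off, top 205 mm above the table). Origin under its upright post, on the table; the peg leans to its -x.
- blue_tub_center (a point): Blue square tub standing mouth-down, 70 x 70 x 80 mm, loose; its shape nests with no cup. Not to be moved. Point at its centre, 40 mm up.
- tub_stack_top (a point): Stack of yellow square tubs, mouth-down, 70 x 70 mm, 105 mm high, loose. Not to be moved. Point at the centre of its top.

How it is judged:
On the way:
1. the green cup is nested fully down and upright on the yellow round stack and let go (horizontal distance between green_cup_center and stack below 0.007 m and z of green_cup_center in the frame of stack between 0.12 and 0.14 m and angle between each of green_cup_center, stack's own z axis and vertical below 0.12 rad and height (world z) of stack below 0.01 m and contact force between the fingers and green_cup below 0.1 N), for 0.3 s.
At the end, for the whole second after the job is handed in: Green cup nested on the standing round stack (axes within 7 mm, half-way point 120-140 mm above the stack's underside, both within 0.12 rad of upright); blue cup hung on the freed peg, inside end within 9 mm of the tip along the peg, axes within 0.26 rad; both let go and at rest (all of step 1 and z of blue_cup_floor in the frame of stand_peg between 0.102 and 0.119 m and distance between blue_cup_floor and peg_tip below 0.022 m and angle between the z axis of blue_cup_center and the z axis of stand_peg, either way round below 0.26 rad and contact force between blue_cup and stand_peg above 0.05 N and contact force between the fingers and blue_cup below 0.1 N and linear speed of each of blue_cup, green_cup below 0.03 m/s); the robot touches nothing.
It fails at once if a square tub was pushed more than 30 mm (distance of any of blue_tub_center, tub_stack_top from where it was at the start of the episode above 0.03 m).
It fails at once if the yellow stack was tipped over (angle between stack's own z axis and vertical above 0.6 rad).
It fails at once if a cup was dropped (falling free faster than 0.8 m/s) ((contact force between each of the arm, the fingers and green_cup below 0.05 N and linear speed of green_cup above 0.8 m/s) or (contact force between each of the arm, the fingers and blue_cup below 0.05 N and linear speed of blue_cup above 0.8 m/s)).
It fails at once if a cup was rammed onto the stack or the peg (over 45 N) (contact force between green_cup and stack above 45 N or contact force between blue_cup and stand_peg above 45 N).
It also fails if it takes over 64 s, if anything falls off the work surface, if the arm or the gripper's body presses on something with over 40 N, if the wrist force passes 120 N, or if a joint passes its speed limit or range.

## Working session

There is one attempt and no reset: what is moved stays moved. The work goes in short steps, Python scripts to look and compute and a tool call to move; the robot and the scene stay as the last step left them, time stands still between calls to the robot, and variables do not carry over. Pictures are saved under pics/ and viewed, at most 10 in all, crops included, and the job is handed in when it is done.

Besides the shell and the picture viewer there is one more tool, called after "Request:" by a JSON object that holds its "op" and its "data", one argument or row to a line. move_arm: Moves the arm, as the interface text tells. Its arguments: {"type":"object","properties":{"rows":{"type":"array","items":{"type":"array","items":{"type":"number"}}},"claw":{"type":"number"},"grip_force":{"type":"number"}},"required":["rows"]}

```bash
mkdir -p pics; python3 - <<'E'
from bench import status,get_image,camera_params
import cv2,numpy as np
s=status.state();print(s)
for n in ["side","top","wrist"]:
    p=camera_params(n);print(n,np.round(p["mtx"],1).tolist(),np.round(p["T"],4).tolist(),[k for k in p])
    cv2.imwrite(f"pics/{n}0.png",get_image(n)[:,:,::-1])
E
```

```text
{'time_s': 0.0, 'joints': array([ 1.07354090e+00,  4.94202749e-01,  1.34612960e+00,  4.96041874e-05,
        1.30247997e+00, -9.54632631e-02]), 'joint_vel': array([-0.00013679, -0.00141248, -0.00082987,  0.0004708 ,  0.00109075,
        0.00010516]), 'tau': array([ 4.65008397e-04, -8.78833008e+01, -3.81841707e+01,  7.07980245e-02,
        5.38467534e-02, -4.09202801e-05]), 'tcp_pos': array([0.24419966, 0.57491413, 0.21332661]), 'orientation': array([-2.00964250e-04,  1.99553891e-01,  9.79886663e-01, -5.76265850e-04]), 'force': array([ 0.11616704,  0.40544474, -0.75935457]), 'wrist_torque': array([-0.02143295, -0.04393508, -0.03421783]), 'grasp_force': 0.0, 'opening': 0.09075063785700464}
side [[369.3, 0.0, 318.3], [0.0, 369.3, 198.8], [0.0, 0.0, 1.0]] [[-0.9795, 0.1611, -0.1208, 0.4361], [-0.2011, -0.7494, 0.6308, 0.601], [0.0111, 0.6422, 0.7664, 0.8743], [0.0, 0.0, 0.0, 1.0]] ['mtx', 'T']
top [[478.6, 0.0, 319.0], [0.0, 478.6, 204.3], [0.0, 0.0, 1.0]] [[-0.0227, 0.9806, -0.1945, 0.3228], [-0.9996, -0.0257, -0.0129, -0.0106], [-0.0177, 0.1942, 0.9808, 1.3772], [0.0, 0.0, 0.0, 1.0]] ['mtx', 'T']
wrist [[322.1, 0.0, 319.0], [0.0, 322.1, 195.0], [0.0, 0.0, 1.0]] [[0.3906, -0.8943, -0.2183, 0.183], [0.9205, 0.3789, 0.0949, 0.6006], [-0.0021, -0.2381, 0.9712, 0.3848], [0.0, 0.0, 0.0, 1.0]] ['mtx', 'T']
```

View pics/side0.png

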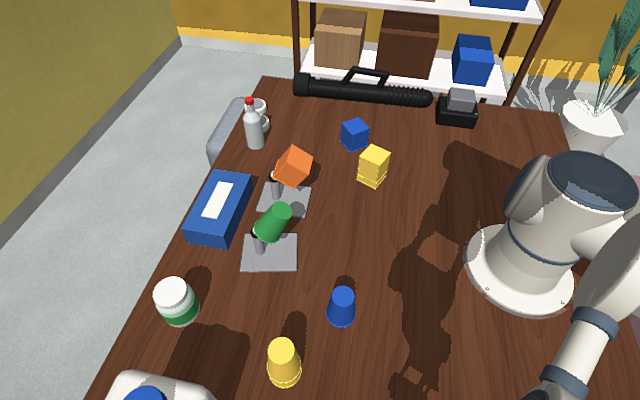

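View pics/top0.png

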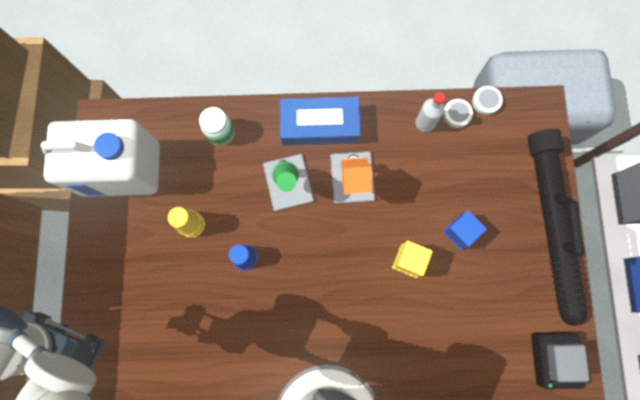

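The side view shows green on its peg at (273,222), the round yellow stack at (284,362), blue round at (341,306), and the orange tub at (293,166). In the top view green is at (286,176), round yellow at (185,222), blue round at (242,257), and the square tubs are to the right at (412,259) and (465,230).

```bash
cat > h.py <<'E'
import numpy as np,cv2
from scipy.spatial.transform import Rotation as R
from bench import status,get_image,camera_params
def ray(p,uv):
    u,v=uv;K=p["mtx"];d=np.array([(u-K[0,2])/K[0,0],-(v-K[1,2])/K[1,1],-1.]);d=p["T"][:3,:3]@d
    return p["T"][:3,3],d/np.linalg.norm(d)
def onz(p,uv,z):
    o,d=ray(p,uv);return o+d*(z-o[2])/d[2]
def tri(rs):
    A=sum(np.eye(3)-np.outer(d,d) for o,d in rs);b=sum((np.eye(3)-np.outer(d,d))@o for o,d in rs)
    return np.linalg.solve(A,b)
RNG={'green':(45,80),'blue':(105,130),'yellow':(22,34)}
def mask(im,c,s=120,v=40):
    h=cv2.cvtColor(im,cv2.COLOR_RGB2HSV);a,b=RNG[c]
    return cv2.inRange(h,(a,s,v),(b,255,255))
def blob(m,near,minA=100):
    cs,_=cv2.findContours(m,cv2.RETR_EXTERNAL,cv2.CHAIN_APPROX_NONE)
    cs=[c for c in cs if cv2.contourArea(c)>minA]
    f=lambda c:(lambda M:np.array([M['m10'],M['m01']])/M['m00'])(cv2.moments(c))
    c=min(cs,key=lambda c:np.linalg.norm(f(c)-near));return c,f(c)
def cur():
    s=status.state();q=s["orientation"];return s["tcp_pos"],R.from_quat([q[1],q[2],q[3],q[0]]),s
def down(yaw_y):  # tool down, closing axis y along world yaw angle
    y=np.array([np.cos(yaw_y),np.sin(yaw_y),0]);z=np.array([0,0,-1.]);return R.from_matrix(np.c_[np.cross(y,z),y,z])
def axis(z,y):
    z=z/np.linalg.norm(z);y=y-z*(y@z);y/=np.linalg.norm(y);return R.from_matrix(np.c_[np.cross(y,z),y,z])
def plan(tg,v=.045,w=8.,start=None):
    """rows through list of (pos,Rot); rounding carried along"""
    p,r=start or cur()[:2];rows=[]
    for P,Q in tg:
        rv=(r.inv()*Q).as_rotvec(degrees=True)
        n=max(1,int(np.ceil(max(np.linalg.norm(P-p)/v,np.linalg.norm(rv)/w))))
        p0,r0=p,r
        for i in range(1,n+1):
            a=p0+(P-p0)*i/n;b=r0*R.from_rotvec(rv*i/n,degrees=True)
            sh=np.round(r.inv().apply(a-p),4);tu=np.round((r.inv()*b).as_rotvec(degrees=True),1)
            p=p+r.apply(sh);r=r*R.from_rotvec(tu,degrees=True);rows.append([float(x)+0. for x in [*sh,*tu]])
    while len(rows)%5: rows.append([0]*6)
    for i in range(0,len(rows),5): print(str(rows[i:i+5]).replace(' ',''))
    print("end",np.round(p,4),np.round(r.as_matrix()[:,2],3))
E
python3 - <<'E'
from h import *
P={n:camera_params(n) for n in("side","top")}
I={n:cv2.imread(f"pics/{n}0.png")[:,:,::-1].copy() for n in P}
near={'green':((273,222),(286,176)),'blue':((341,306),(242,257)),'yellow':((284,362),(185,222))}
for c in near:
    rs=[]
    for n,q in zip(P,near[c]):
        k,m=blob(mask(I[n],c),np.array(q));b=cv2.boundingRect(k);rs.append(ray(P[n],m))
        print(c,n,m.round(1),b,cv2.contourArea(k))
        if c!='green': print('  z-plane',onz(P[n],m,.05 if c=='blue' else .07).round(4))
    X=tri(rs);print(' tri',X.round(4))
# foot plate
g=cv2.cvtColor(I['top'],cv2.COLOR_RGB2HSV);m=cv2.inRange(g,(0,0,90),(180,60,255));m[:,:255]=0;m[:,322:]=0;m[:145]=0;m[225:]=0
k,_=cv2.findContours(m,cv2.RETR_EXTERNAL,cv2.CHAIN_APPROX_NONE);k=max(k,key=cv2.contourArea)
bx=cv2.boxPoints(cv2.minAreaRect(cv2.convexHull(k)))
print(bx.round(1).tolist(),[onz(P['top'],q,.012).round(3).tolist() for q in bx])
E
```

```text
green side [272.7 222.3] (253, 202, 39, 41) 957.5
green top [284.1 176.5] (274, 162, 22, 29) 398.0
 tri [0.6451 0.097  0.1446]
blue side [341.2 306.7] (326, 285, 30, 43) 936.0
  z-plane [0.4473 0.2341 0.05  ]
blue top [242.5 256.4] (229, 245, 28, 24) 471.5
  z-plane [0.4444 0.2227 0.05  ]
 tri [0.4469 0.2259 0.0313]
yellow side [283.2 362.8] (267, 337, 35, 52) 1337.5
  z-plane [0.5449 0.3879 0.07  ]
yellow top [185.6 221.3] (167, 207, 37, 30) 730.0
  z-plane [0.5438 0.3787 0.07  ]
 tri [0.5468 0.3836 0.0536]
[[261.0, 162.1999969482422], [302.29998779296875, 152.1999969482422], [314.29998779296875, 201.5], [273.0, 211.60000610351562]] [[0.725, 0.177, 0.012], [0.753, 0.053, 0.012], [0.602, 0.021, 0.012], [0.576, 0.142, 0.012]]
```

```bash
python3 - <<'E'
from h import *
plan([(np.array([.546,.383,.30]),down(np.radians(80)))])
E
```

```text
[[-0.0392,-0.0065,-0.0096,0.0,0.0,-1.4],[-0.039,-0.0075,-0.0096,0.0,0.0,-1.5],[-0.0388,-0.0085,-0.0096,0.0,0.0,-1.4],[-0.0386,-0.0095,-0.0096,0.0,0.0,-1.5],[-0.0384,-0.0104,-0.0096,0.0,0.0,-1.4]]
[[-0.038,-0.0114,-0.0097,0.0,0.0,-1.5],[-0.0378,-0.0124,-0.0096,0.0,0.0,-1.4],[-0.0374,-0.0133,-0.0096,0.0,0.0,-1.5],[-0.0371,-0.0143,-0.0096,-0.1,0.0,-1.4],[0,0,0,0,0,0]]
end [0.546 0.383 0.3  ] [-0.     0.001 -1.   ]
```

Request:
{"op": "move_arm", "data": {
  "rows": [
    [-0.039,-0.0065,-0.01,0,0,-1.4],
    [-0.039,-0.0075,-0.01,0,0,-1.5],
    [-0.039,-0.0085,-0.01,0,0,-1.4],
    [-0.039,-0.0095,-0.01,0,0,-1.5],
    [-0.038,-0.0105,-0.01,0,0,-1.4]
  ],
  "claw": 0.091,
  "grip_force": 12
}}

```text
time_s: 0.65
tcp_pos: [0.4132, 0.4673, 0.2642]
orientation: [-0.0, 0.137, 0.991, -0.0]
force: [-0.0, 0.8, 0.0]
opening: 0.091
grasp_force: 0.0
```

Request:
{"op": "move_arm", "data": {
  "rows": [
    [-0.038,-0.0115,-0.01,0,0,-1.5],
    [-0.038,-0.0125,-0.01,0,0,-1.4],
    [-0.037,-0.0135,-0.009,0,0,-1.5],
    [-0.037,-0.0145,-0.008,0,0,-1.4],
    [0,0,0,0,0,0]
  ]
}}

```text
time_s: 1.15
tcp_pos: [0.5496, 0.3797, 0.3013]
orientation: [0.001, 0.089, 0.996, -0.0]
force: [-0.1, -0.4, 0.0]
opening: 0.0912
grasp_force: 0.0
```

```bash
python3 - <<'E'
from h import *
p,r,s=cur();print(p,r.as_matrix().round(3).tolist())
P=camera_params("wrist");im=get_image("wrist");cv2.imwrite("pics/w1.png",im[:,:,::-1]);np.save("w1.npy",P["T"])
np.savez("w1.npz",**P)
plan([(np.array([.447,.226,.27]),down(np.radians(90)))])
E
```

```text
[0.54956658 0.3797455  0.3013483 ] [[-0.984, 0.177, 0.002], [0.177, 0.984, -0.0], [-0.002, 0.0, -1.0]]
[[0.0143,-0.0341,0.0062,0.0,0.0,-2.0],[0.0155,-0.0335,0.0061,0.0,0.0,-2.1],[0.0167,-0.033,0.0062,0.0,0.0,-2.0],[0.0178,-0.0324,0.0061,0.0,0.0,-2.0],[0.019,-0.0317,0.0062,0.0,0.0,-2.1]]
end [0.447 0.226 0.27 ] [ 0. -0. -1.]
```

View pics/w1.png

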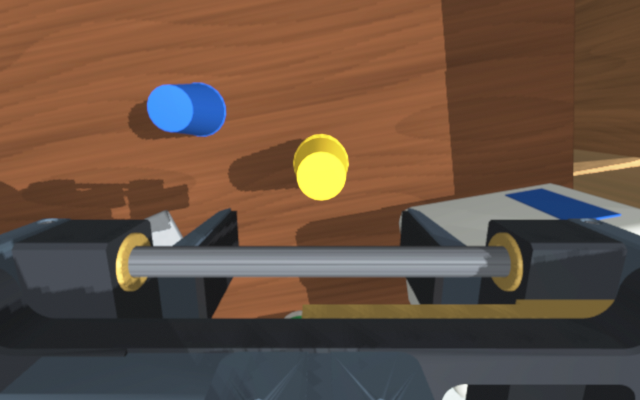

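The wrist view shows the yellow top disc at about (321,175) and the blue round cup's top disc at about (170,108), both clearly brighter than their sides. I can segment both discs.

```bash
python3 - <<'E'
from h import *
P=np.load("w1.npz");im=cv2.imread("pics/w1.png")[:,:,::-1].copy()
V=im.max(2)
for c,q,z in(('yellow',(321,175),.135),('blue',(170,108),.095)):
    m=mask(im,c,90);t=V[q[1]-5:q[1]+5,q[0]-5:q[0]+5].mean()
    m2=m&((V>t-12)*255).astype(np.uint8)
    k,_=blob(m2,np.array(q));e=cv2.fitEllipse(cv2.convexHull(k))
    print(c,t,e,onz(P,e[0],z).round(4),e[1][0]/2*0.001)
# pregrasp of green
a=np.array([-.442,-.103,.891]);C=np.array([.6451,.097,.1446]);y=np.array([-.227,.974,0])
Q=axis(-a,y)
plan([(np.array([.50,.15,.33]),Q),(C+a*(.0475+.12),Q)])
E
```

```text
yellow 255.0 ((321.7578430175781, 167.11297607421875), (51.509498596191406, 66.34303283691406), 3.8667569160461426) [0.5363 0.3842 0.135 ] 0.025754749298095705
blue 252.21 ((169.898681640625, 107.73268127441406), (42.78212356567383, 47.77956771850586), 140.92674255371094) [0.4455 0.226  0.095 ] 0.021391061782836916
[[0.001,-0.0393,-0.0049,-0.9,-4.4,-3.8],[0.0032,-0.0391,-0.0056,-0.9,-4.5,-3.8],[0.0052,-0.0387,-0.0066,-0.9,-4.4,-3.8],[0.0073,-0.0382,-0.0077,-1.0,-4.4,-3.8],[0.0092,-0.0374,-0.0089,-0.9,-4.5,-3.8]]
[[0.0108,-0.0367,-0.0104,-0.9,-4.4,-3.9],[-0.0103,-0.0282,0.0188,0.0,0.0,0.0],[-0.0103,-0.0282,0.0188,0.0,0.0,0.0],[-0.0104,-0.0282,0.0188,0.0,0.0,0.0],[0,0,0,0,0,0]]
end [0.5711 0.0797 0.2939] [ 0.442  0.103 -0.891]
```

Request:
{"op": "move_arm", "data": {
  "rows": [
    [0.001,-0.0395,-0.005,-0.9,-4.4,-3.8],
    [0.003,-0.039,-0.0055,-0.9,-4.5,-3.8],
    [0.005,-0.0385,-0.0065,-0.9,-4.4,-3.8],
    [0.0075,-0.038,-0.0075,-1,-4.4,-3.8],
    [0.009,-0.0375,-0.009,-0.9,-4.5,-3.8]
  ]
}}

```text
time_s: 1.7
tcp_pos: [0.5055, 0.1897, 0.325]
orientation: [0.196, -0.081, 0.977, 0.023]
force: [0.7, 0.1, 0.6]
opening: 0.0907
grasp_force: 0.0
```

Request:
{"op": "move_arm", "data": {
  "rows": [
    [0.011,-0.0365,-0.0105,-0.9,-4.4,-3.9],
    [-0.0105,-0.028,0.019,0,0,0],
    [-0.0105,-0.028,0.019,0,0,0],
    [-0.0105,-0.028,0.019,0,0,0],
    [0,0,0,0,0,0]
  ]
}}

```text
time_s: 2.2
tcp_pos: [0.5719, 0.0811, 0.2916]
orientation: [0.23, -0.111, 0.966, 0.027]
force: [0.7, 0.0, 0.9]
opening: 0.0908
grasp_force: 0.0
```

```bash
python3 - <<'E'
from h import *
p,r,s=cur();print(p,r.as_matrix().round(3).tolist())
P=camera_params("wrist");im2=get_image("wrist");cv2.imwrite("pics/w2.png",im2[:,:,::-1]);np.savez("w2.npz",**P)
P=np.load("w1.npz");im=cv2.imread("pics/w1.png")[:,:,::-1].copy()
print(im[140:200:4,321].tolist())
m=((im[:,:,0]>235)&(im[:,:,1]>235)&(im[:,:,2]<200)).astype(np.uint8)
k,_=blob(m,np.array((321,175)));e=cv2.fitEllipse(cv2.convexHull(k));print(e,onz(P,e[0],.135))
E
```

```text
[0.57191968 0.08112194 0.29164255] [[-0.869, -0.228, 0.439], [-0.203, 0.974, 0.103], [-0.451, 0.001, -0.892]]
[[204, 173, 48], [207, 176, 50], [210, 178, 51], [254, 250, 82], [255, 255, 97], [255, 255, 96], [255, 255, 96], [255, 255, 96], [255, 255, 95], [255, 255, 95], [255, 255, 95], [255, 255, 94], [255, 255, 95], [255, 255, 95], [255, 255, 94]]
((321.04241943359375, 175.33665466308594), (47.56817626953125, 48.65951156616211), 69.7464599609375) [0.54485586 0.38195886 0.135     ]
```

View pics/w2.png

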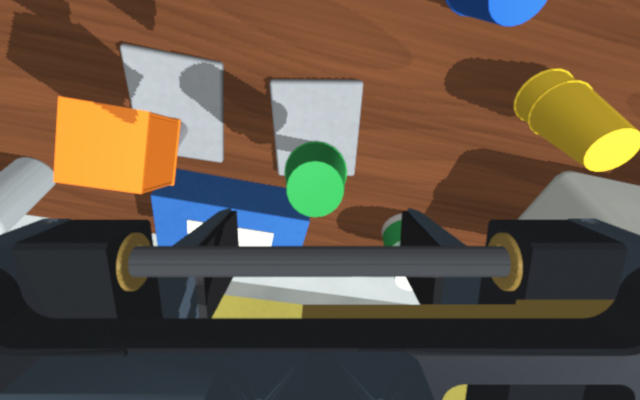

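The close view shows the green closed end at about (315,187), with its mouth just behind at (316,165), so the tool is nearly along the cup's axis. I can refine from here.

```bash
python3 - <<'E'
from h import *
P={k:v for k,v in np.load("w2.npz").items()};im=cv2.imread("pics/w2.png")[:,:,::-1].copy()
print(im[135:220:5,315].tolist())
k,m=blob(mask(im,'green',90),np.array((315,180)));print(m,cv2.boundingRect(k))
G=im[:,:,1];t=G[180:195,308:322].mean()
m2=((abs(G.astype(int)-t)<22)).astype(np.uint8)*mask(im,'green',90)
k2,_=blob(m2,np.array((315,187)));e=cv2.fitEllipse(cv2.convexHull(k2));print(t,e)
pr,rr,_=cur()
f=P["mtx"][0,0];o,d=ray(P,e[0]);cz=-P["T"][:3,2];rng=f*.052/max(e[1])/(d@cz)
X=o+d*rng;print("end by size",X.round(4),"tool",rr.inv().apply(X-pr).round(4))
# side-view: line of the axis, triangulate end disc
S=camera_params("side");si=cv2.imread("pics/side0.png")[:,:,::-1].copy()
k3,m3=blob(mask(si,'green'),np.array((273,222)));T=tri([ray(S,m3),ray(P,m)]);print("cent side+wrist",T.round(4))
C=np.array([.6451,.097,.1446]);Tp=camera_params("top");
print("tool cent",rr.inv().apply(T-pr).round(4))
rect=cv2.minAreaRect(k3);print(rect)
# predicted side pixel of the ends for a guess axis
def proj(p,X):
    c=p["T"][:3,:3].T@(X-p["T"][:3,3]);return p["mtx"][0,2]+p["mtx"][0,0]*c[0]/-c[2],p["mtx"][1,2]-p["mtx"][1,1]*c[1]/-c[2]
a=-rr.as_matrix()[:,2]
for n,pp in(("side",S),("wrist",P),("top",Tp)): print(n,[np.round(proj(pp,X-a*h),1) for h in(0,.0475,.095)])
E
```

```text
[[199, 207, 211], [159, 177, 172], [28, 83, 43], [29, 84, 45], [28, 83, 44], [40, 113, 60], [83, 222, 121], [82, 222, 120], [81, 221, 120], [81, 221, 118], [79, 220, 117], [79, 219, 118], [78, 219, 116], [78, 218, 115], [77, 218, 115], [76, 217, 114], [77, 217, 113]]
[315.11803294 178.69752081] (285, 142, 62, 76)
219.75238095238095 ((314.7177429199219, 188.7016143798828), (54.232913970947266, 55.806610107421875), 93.56861114501953)
end by size [0.6256 0.089  0.1828] tool [ 0.0003 -0.0061  0.1224]
cent side+wrist [0.6464 0.0937 0.1398]
tool cent [ 0.0006 -0.0063  0.1704]
((273.2400207519531, 221.6800079345703), (28.0, 44.0), 36.86989974975586)
side [array([280.2, 211.4]), array([272.6, 222.2]), array([265.6, 232.2])]
wrist [array([314.7, 188.7]), array([315.3, 179. ]), array([315.8, 171.6])]
top [array([285.9, 180.1]), array([285.3, 176.4]), array([284.8, 173. ])]
```

Request:
{"op": "move_arm", "data": {
  "rows": [
    [0,-0.006,0.04,0,0,0],
    [0,0,0.045,0,0,0],
    [0,0,0.045,0,0,0],
    [0,0,0.04,0,0,0],
    [0,0,0,0,0,0]
  ]
}}

```text
time_s: 2.75
tcp_pos: [0.6455, 0.0965, 0.1372]
orientation: [0.228, -0.113, 0.967, 0.028]
force: [0.5, 0.4, 0.4]
opening: 0.091
grasp_force: 0.0
```

Request:
{"op": "move_arm", "data": {
  "rows": [
    [0,0,0,0,0,0],
    [0,0,0,0,0,0],
    [0,0,0,0,0,0],
    [0,0,0,0,0,0],
    [0,0,0,0,0,0]
  ],
  "claw": 0.045,
  "grip_force": 15
}}

```text
time_s: 3.25
tcp_pos: [0.6475, 0.0947, 0.1432]
orientation: [0.232, -0.112, 0.966, 0.027]
force: [-1.6, 2.0, 7.9]
opening: 0.0617
grasp_force: 15.4
```

```bash
python3 - <<'E'
from h import *
p,r,s=cur();print(p,r.as_matrix().round(3).tolist(),s["force"],s["opening"],s["grasp_force"],s["time_s"])
np.savez("G.npz",p=p,q=r.as_quat())
E
```

```text
[0.64752729 0.09468144 0.14324559] [[-0.867, -0.229, 0.443], [-0.204, 0.973, 0.104], [-0.455, -0.0, -0.891]] [-1.619608    1.97408455  7.9409661 ] 0.0616666498012434 15.354522592460853 3.25
```

Request:
{"op": "move_arm", "data": {
  "rows": [
    [0,0,-0.005,0,0,0],
    [0,0,-0.01,0,0,0],
    [0,0,-0.02,0,0,0],
    [0,0,-0.03,0,0,0],
    [0,0,-0.035,0,0,0]
  ]
}}

```text
time_s: 3.75
tcp_pos: [0.6016, 0.0841, 0.2315]
orientation: [0.23, -0.112, 0.966, 0.027]
force: [0.6, -0.2, -0.5]
opening: 0.0614
grasp_force: 14.9
```

Request:
{"op": "move_arm", "data": {
  "rows": [
    [0,0,-0.03,0,0,0],
    [0,0,-0.01,0,0,0],
    [0,0,0,0,0,0],
    [0,0,0,0,0,0],
    [0,0,0,0,0,0]
  ]
}}

```text
time_s: 4.25
tcp_pos: [0.5852, 0.0802, 0.2652]
orientation: [0.23, -0.112, 0.966, 0.027]
force: [0.5, -0.1, -0.7]
opening: 0.0617
grasp_force: 14.9
```

```bash
python3 - <<'E'
from h import *
p,r,s=cur();print(p,s["force"],s["opening"],s["grasp_force"])
cv2.imwrite("pics/w3.png",get_image("wrist")[:,:,::-1])
plan([(np.array([.5445,.3815,.29]),down(np.arctan2(.973,-.229)))],v=.04)
E
```

```text
[0.58518573 0.08020665 0.26518468] [ 0.50054039 -0.10713005 -0.70960272] 0.06170991659679954 14.894755904388148
[[-0.0047,0.0378,-0.0011,0.0,3.3,0.0],[-0.0046,0.0378,-0.0013,0.0,3.4,0.0],[-0.0045,0.0379,-0.0016,0.0,3.3,0.0],[-0.0044,0.0378,-0.0019,0.0,3.4,0.0],[-0.0043,0.0378,-0.0022,0.0,3.3,0.0]]
[[-0.0042,0.0378,-0.0023,0.0,3.4,0.0],[-0.004,0.0379,-0.0027,0.0,3.3,0.0],[-0.0039,0.0378,-0.0028,0.0,3.4,0.0],[0,0,0,0,0,0],[0,0,0,0,0,0]]
end [0.5445 0.3815 0.29  ] [-0.     0.001 -1.   ]
```

View pics/w3.png

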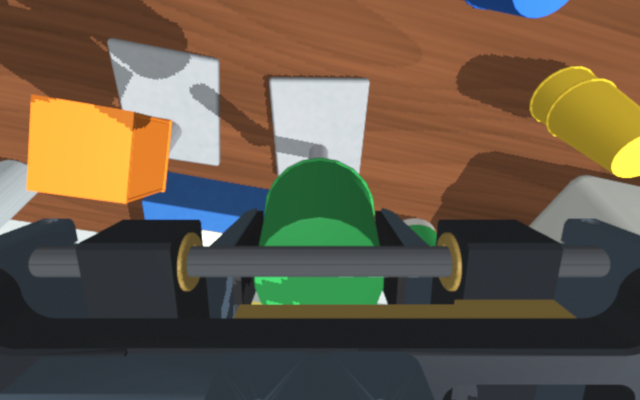

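The green cup is in the fingers, with the front edge of its end disc at row 218 and its mouth edge at row 158. The peg is free. Next I check the cup's tilt in the hand and move on.

Request:
{"op": "move_arm", "data": {
  "rows": [
    [-0.0045,0.038,-0.001,0,3.3,0],
    [-0.0045,0.038,-0.0015,0,3.4,0],
    [-0.0045,0.038,-0.0015,0,3.3,0],
    [-0.0045,0.038,-0.002,0,3.4,0],
    [-0.0045,0.038,-0.002,0,3.3,0]
  ]
}}

```text
time_s: 4.8
tcp_pos: [0.5593, 0.271, 0.2811]
orientation: [0.087, -0.115, 0.99, 0.01]
force: [1.3, 0.7, -1.0]
opening: 0.0617
grasp_force: 14.9
```

Request:
{"op": "move_arm", "data": {
  "rows": [
    [-0.004,0.038,-0.0025,0,3.4,0],
    [-0.004,0.038,-0.0025,0,3.3,0],
    [-0.004,0.038,-0.003,0,3.4,0],
    [0,0,0,0,0,0],
    [0,0,0,0,0,0]
  ]
}}

```text
time_s: 5.3
tcp_pos: [0.5442, 0.3834, 0.2895]
orientation: [0.0, -0.116, 0.993, -0.0]
force: [-0.3, -0.6, -0.5]
opening: 0.0616
grasp_force: 14.9
```

```bash
cat >> h.py <<'E'
def proj(p,X):
    c=p["T"][:3,:3].T@(X-p["T"][:3,3]);return np.array([p["mtx"][0,2]+p["mtx"][0,0]*c[0]/-c[2],p["mtx"][1,2]-p["mtx"][1,1]*c[1]/-c[2]])
def inhand(color,P,im,p,r):
    """measured front-edge rows/columns of the held cup, and those of an aligned cup at depth h"""
    M=mask(im,color,90);G=im.max(2).astype(int);lo=240
    col=M[:lo,319]>0;rows=np.where(col)[0];g=G[:lo,319][rows];j=np.argmax(abs(np.diff(g)));
    print("mouth row",rows[0],"disc row",rows[j+1],g[max(0,j-2):j+4],"cols@mouth+30",np.where(M[rows[0]+30]>0)[0][[0,-1]],"row235",np.where(M[235]>0)[0][[0,-1]])
    for h in(-.045,-.05,-.055,-.06):
        f=lambda R0,z:min(proj(P,p+r.apply([R0*np.cos(t),R0*np.sin(t),z]))[1] for t in np.linspace(-1.5,1.5,61))
        print(h,"pred mouth",round(f(.036,h+.095),1),"disc",round(f(.026,h),1))
E
python3 - <<'E'
from h import *
p,r,s=cur();print(p,r.as_matrix()[:,2],s["force"],s["opening"],s["grasp_force"])
P=camera_params("wrist");im=get_image("wrist");cv2.imwrite("pics/w4.png",im[:,:,::-1])
inhand('green',P,im,p,r)
E
```

```text
[0.54420738 0.3834044  0.2894984 ] [ 3.74270494e-04 -5.67241808e-04 -9.99999769e-01] [-0.28162297 -0.62298018 -0.54382677] 0.06155013679099402 14.891460490835016
mouth row 158 disc row 161 [184 201 171 123 116 116] cols@mouth+30 [271 368] row235 [260 377]
-0.045 pred mouth 162.2 disc 218.3
-0.05 pred mouth 163.2 disc 222.2
-0.055 pred mouth 164.2 disc 226.4
-0.06 pred mouth 165.4 disc 231.0
```

View pics/w4.png

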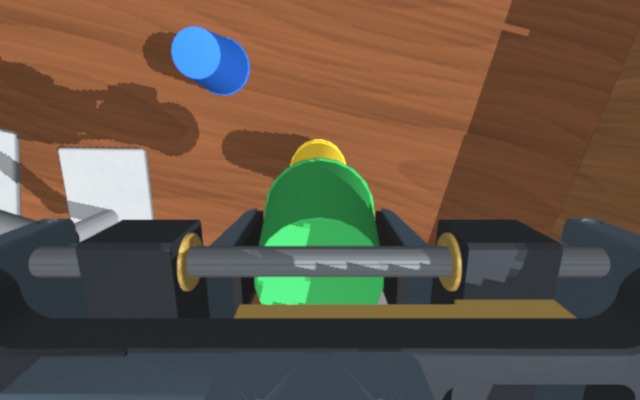

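The cup is centred sideways (columns 271–368), with its mouth about 3 mm towards tool +x. The yellow stack shows directly behind it at (318,150). I apply the small tilt and offset correction, then lower.

Request:
{"op": "move_arm", "data": {
  "rows": [
    [-0.0015,-0.002,0.015,0,-1.5,0],
    [0,0,0.025,0,0,0],
    [0,0,0.03,0,0,0],
    [0,0,0.02,0,0,0],
    [0,0,0.01,0,0,0]
  ]
}}

```text
time_s: 5.85
tcp_pos: [0.5478, 0.38, 0.1894]
orientation: [0.013, -0.115, 0.993, 0.001]
force: [-1.1, -0.4, -0.6]
opening: 0.0619
grasp_force: 14.9
```

Request:
{"op": "move_arm", "data": {
  "rows": [
    [0,0,0.008,0,0,0],
    [0,0,0.008,0,0,0],
    [0,0,0.008,0,0,0],
    [0,0,0.008,0,0,0],
    [0,0,0.006,0,0,0]
  ]
}}

```text
time_s: 6.35
tcp_pos: [0.5496, 0.382, 0.1529]
orientation: [0.014, -0.116, 0.993, 0.002]
force: [-0.1, 0.5, -1.0]
opening: 0.0618
grasp_force: 14.9
```

Request:
{"op": "move_arm", "data": {
  "rows": [
    [0,0,0.003,0,0,0],
    [0,0,0.003,0,0,0],
    [0,0,0.003,0,0,0],
    [0,0,0.002,0,0,0],
    [0,0,0,0,0,0]
  ]
}}

```text
time_s: 6.85
tcp_pos: [0.5498, 0.382, 0.1422]
orientation: [0.014, -0.116, 0.993, 0.002]
force: [-0.3, -0.6, -1.2]
opening: 0.0616
grasp_force: 14.9
```

Request:
{"op": "move_arm", "data": {
  "rows": [
    [0.003,0,0.001,0,0,0],
    [0,0,0.002,0,0,0],
    [0,0,0.002,0,0,0],
    [0,0,0.002,0,0,0],
    [0,0,0,0,0,0]
  ]
}}

```text
time_s: 7.35
tcp_pos: [0.5471, 0.3814, 0.135]
orientation: [0.014, -0.116, 0.993, 0.002]
force: [0.5, -0.2, -0.1]
opening: 0.0615
grasp_force: 14.9
```

Request:
{"op": "move_arm", "data": {
  "rows": [
    [0,0,0.002,0,0,0],
    [0,0,0.002,0,0,0],
    [0,0,0.0015,0,0,0],
    [0,0,0,0,0,0],
    [0,0,0,0,0,0]
  ]
}}

```text
time_s: 7.85
tcp_pos: [0.5472, 0.3814, 0.1297]
orientation: [0.014, -0.116, 0.993, 0.002]
force: [0.7, 0.7, -1.0]
opening: 0.0617
grasp_force: 14.9
```

Request:
{"op": "move_arm", "data": {
  "rows": [
    [0,0,0.0015,0,0,0],
    [0,0,0.0015,0,0,0],
    [0,0,0.001,0,0,0],
    [0,0,0,0,0,0],
    [0,0,0,0,0,0]
  ]
}}

```text
time_s: 8.35
tcp_pos: [0.5474, 0.3814, 0.1258]
orientation: [0.014, -0.116, 0.993, 0.002]
force: [0.7, -0.2, 0.1]
opening: 0.0615
grasp_force: 14.9
```

```bash
python3 - <<'E'
from h import *
p,r,s=cur();print(p,s["force"])
im=get_image("wrist");cv2.imwrite("pics/w5.png",im[:,:,::-1])
print(p)
inhand('green',camera_params("wrist"),im,p,r)
S=get_image("side");cv2.imwrite("pics/s1.png",cv2.resize(S[280:400,200:380],None,fx=4,fy=4,interpolation=cv2.INTER_CUBIC)[:,:,::-1])
E
```

```text
[0.54735941 0.38140121 0.12577344] [ 0.65366129 -0.19069376  0.12182769]
[0.54735941 0.38140121 0.12577344]
mouth row 158 disc row 217 [116 116 125 157 179 178] cols@mouth+30 [270 368] row235 [260 377]
-0.045 pred mouth 162.2 disc 218.4
-0.05 pred mouth 163.2 disc 222.2
-0.055 pred mouth 164.3 disc 226.4
-0.06 pred mouth 165.4 disc 231.0
```

View pics/s1.png

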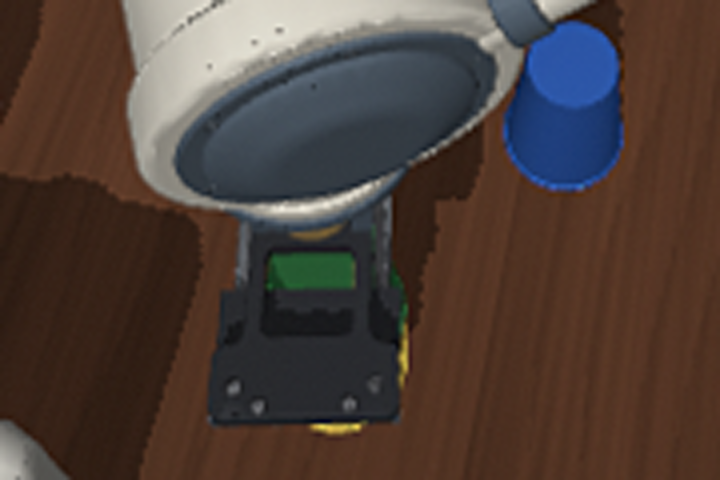

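The side crop shows the green cup over the yellow stack under the gripper, around (310,270)–(330,430) in the crop. There is no clear contact force yet, so I keep lowering gently.

Request:
{"op": "move_arm", "data": {
  "rows": [
    [0,0,0.001,0,0,0],
    [0,0,0.001,0,0,0],
    [0,0,0.001,0,0,0],
    [0,0,0,0,0,0],
    [0,0,0,0,0,0]
  ]
}}

```text
time_s: 8.95
tcp_pos: [0.5482, 0.382, 0.1235]
orientation: [0.015, -0.116, 0.993, 0.002]
force: [1.0, 1.3, 7.1]
opening: 0.0618
grasp_force: 15.3
```

Request:
{"op": "move_arm", "data": {
  "rows": [
    [0,0,0,0,0,0],
    [0,0,0,0,0,0],
    [0,0,0,0,0,0],
    [0,0,0,0,0,0],
    [0,0,0,0,0,0]
  ],
  "claw": 0.091
}}

```text
time_s: 9.45
tcp_pos: [0.5474, 0.3814, 0.1227]
orientation: [0.014, -0.116, 0.993, 0.002]
force: [0.1, 0.6, 0.1]
opening: 0.0909
grasp_force: 0.0
```

Request:
{"op": "move_arm", "data": {
  "rows": [
    [0,0,-0.015,0,0,0],
    [0,0,-0.03,0,0,0],
    [0,0,-0.035,0,0,0],
    [0,0,-0.04,0,0,0],
    [0,0,-0.02,0,0,0]
  ]
}}

```text
time_s: 9.95
tcp_pos: [0.5444, 0.3811, 0.2678]
orientation: [0.016, -0.116, 0.993, 0.003]
force: [0.1, 1.0, 0.2]
opening: 0.0915
grasp_force: 0.0
```

```bash
python3 - <<'E'
from h import *
p,r,s=cur();print(p,s["force"],s["opening"],s["time_s"])
P=camera_params("wrist");im=get_image("wrist");S=get_image("side")
cv2.imwrite("pics/w6.png",np.vstack([im[60:380,120:520],cv2.resize(S[310:400,250:350],(400,280))])[:,:,::-1])
np.savez("w6.npz",**P);np.save("w6.npy",im)
# blue disc
m=mask(im,'blue',90);V=im.max(2);k,c=blob(m,np.array((210,60)));print(c,cv2.boundingRect(k))
# pre-grasp blue
plan([(np.array([.4455,.226,.19]),down(np.radians(103)))])
E
```

```text
[0.54444397 0.38108718 0.26781451] [0.12273627 0.98047406 0.18802663] 0.09151278580898882 9.95
[202.838444   48.8812045] (159, 12, 88, 76)
[[0.027,-0.0257,0.0146,0.0,0.4,0.1],[0.0269,-0.0258,0.0147,0.1,0.4,0.0],[0.0267,-0.0257,0.015,0.0,0.4,0.1],[0.0266,-0.0258,0.0151,0.0,0.4,0.0],[0.0265,-0.0258,0.0154,0.0,0.4,0.1]]
end [0.4455 0.226  0.19  ] [-0.  0. -1.]
```

View pics/w6.png

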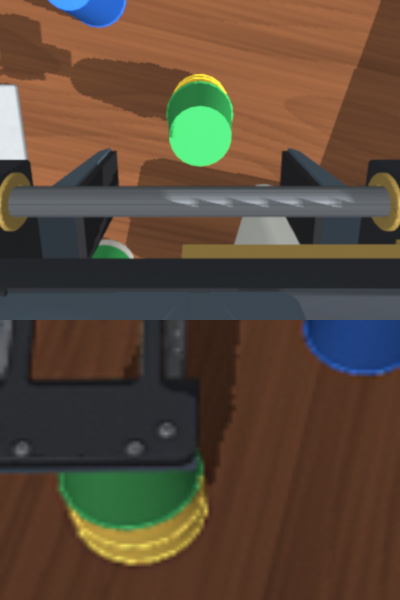

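The green cup is nested: its disc is at (200,136) in the crop, with two thin yellow rims evenly below it in the side view. Next is the blue cup.

Request:
{"op": "move_arm", "data": {
  "rows": [
    [0.027,-0.0255,0.0145,0,0.4,0],
    [0.027,-0.026,0.0145,0,0.4,0],
    [0.0265,-0.0255,0.015,0,0.4,0],
    [0.0265,-0.026,0.015,0,0.4,0],
    [0.0265,-0.026,0.0155,0,0.4,0]
  ]
}}

```text
time_s: 10.55
tcp_pos: [0.4431, 0.2234, 0.1859]
orientation: [-0.004, -0.116, 0.993, -0.0]
force: [0.6, -0.5, -0.1]
opening: 0.0909
grasp_force: 0.0
```

Request:
{"op": "move_arm", "data": {
  "rows": [
    [0,0,0,0,0,0],
    [0,0,0,0,0,0],
    [0,0,0,0,0,0],
    [0,0,0,0,0,0],
    [0,0,0,0,0,0]
  ]
}}

```text
time_s: 11.05
tcp_pos: [0.4448, 0.2252, 0.1865]
orientation: [-0.003, -0.116, 0.993, -0.0]
force: [-0.3, 1.0, 0.3]
opening: 0.0908
grasp_force: 0.0
```

```bash
python3 - <<'E'
from h import *
p,r,s=cur();print(p,r.as_matrix().round(3).tolist())
P=camera_params("wrist");im=get_image("wrist");cv2.imwrite("pics/w7.png",im[:,:,::-1])
m=mask(im,'blue',90);k,c=blob(m,np.array((319,180)),500);print(c,cv2.boundingRect(k))
x=int(c[0]);print(im[100:236:6,x].tolist())
b=im[:,:,2].astype(int);g=im[:,:,1].astype(int)
x0=(int(c[0]),min(int(c[1])+12,225));t=g[x0[1],x0[0]]
m2=((abs(g-t)<25)*255).astype(np.uint8)&m;k2,_=blob(m2,np.array(x0));e=cv2.fitEllipse(cv2.convexHull(k2));print(t,e,cv2.boundingRect(k2))
X=onz(P,e[0],.095);print(X,"tool",r.inv().apply(X-p))
E
```

```text
[0.44481215 0.22522052 0.18654346] [[-0.973, -0.23, -0.006], [-0.23, 0.973, -0.001], [0.006, 0.0, -1.0]]
[319.98961089 187.97857006] (287, 147, 67, 83)
[[151, 96, 62], [156, 100, 66], [155, 99, 65], [155, 99, 64], [150, 97, 64], [147, 94, 62], [161, 103, 67], [162, 103, 67], [56, 115, 222], [29, 67, 132], [31, 68, 133], [29, 68, 132], [72, 158, 253], [70, 160, 253], [70, 159, 253], [69, 158, 253], [67, 158, 253], [67, 157, 253], [68, 157, 253], [68, 157, 253], [68, 157, 253], [67, 157, 253], [148, 96, 62]]
157 ((320.4050598144531, 200.1727294921875), (58.787200927734375, 60.26864242553711), 86.85426330566406) (291, 171, 60, 59)
[0.44606087 0.22599803 0.095     ] tool [-0.00194847  0.00044152  0.09153347]
```

Request:
{"op": "move_arm", "data": {
  "rows": [
    [-0.002,0.0005,0.02,0,-0.35,0],
    [0,0,0.035,0,0,0],
    [0,0,0.04,0,0,0],
    [0,0,0.03,0,0,0],
    [0,0,0.0165,0,0,0]
  ]
}}

```text
time_s: 11.6
tcp_pos: [0.4451, 0.2254, 0.0426]
orientation: [-0.001, -0.116, 0.993, -0.0]
force: [0.5, -0.1, 1.2]
opening: 0.0909
grasp_force: 0.0
```

Request:
{"op": "move_arm", "data": {
  "rows": [
    [0,0,0,0,0,0],
    [0,0,0,0,0,0],
    [0,0,0,0,0,0],
    [0,0,0,0,0,0],
    [0,0,0,0,0,0]
  ],
  "claw": 0.045,
  "grip_force": 15
}}

```text
time_s: 12.1
tcp_pos: [0.4467, 0.2259, 0.0457]
orientation: [0.001, -0.116, 0.993, 0.0]
force: [0.8, -0.4, 6.4]
opening: 0.0616
grasp_force: 15.3
```

```bash
python3 - <<'E'
from h import *
p,r,s=cur();print(p,r.as_matrix().round(3).tolist(),s["opening"],s["force"])
im=get_image("wrist");inhand('blue',camera_params("wrist"),im,p,r)
E
```

```text
[0.44669966 0.22585558 0.04574408] [[-0.973, -0.23, 0.001], [-0.23, 0.973, 0.001], [-0.001, 0.0, -1.0]] 0.06155848432886125 [ 0.78938744 -0.4254913   6.36087074]
mouth row 162 disc row 166 [244 244 207 151 143 143] cols@mouth+30 [271 367] row235 [263 375]
-0.045 pred mouth 162.2 disc 218.4
-0.05 pred mouth 163.2 disc 222.3
-0.055 pred mouth 164.3 disc 226.5
-0.06 pred mouth 165.4 disc 231.0
```

```bash
python3 - <<'E'
from h import *
g=np.load("G.npz");Q=R.from_quat(g["q"]);z=Q.as_matrix()[:,2];x=Q.as_matrix()[:,0]
p,r,s=cur()
plan([(p+[0,0,.12],r),(np.array([.51,.145,.28]),r*R.from_rotvec((r.inv()*Q).as_rotvec()*.6)),(g["p"]-.13*z+.002*x,Q)],v=.04)
E
```

```text
[[-0.0001,0.0,-0.04,0.0,0.0,0.0],[0.0,0.0,-0.04,0.0,0.0,0.0],[-0.0001,0.0001,-0.04,0.0,0.0,0.0],[-0.0108,-0.0233,-0.0286,0.0,-4.0,0.0],[-0.0128,-0.0233,-0.0277,0.0,-4.1,0.0]]
[[-0.0147,-0.0233,-0.0268,0.0,-4.0,0.0],[-0.0165,-0.0233,-0.0257,0.0,-4.1,0.0],[-0.0176,-0.0268,0.0127,0.0,-3.6,0.0],[-0.0168,-0.0269,0.0139,0.0,-3.6,0.0],[-0.0159,-0.0268,0.0148,0.0,-3.6,0.0]]
end [0.5883 0.0808 0.2581] [ 0.443  0.105 -0.89 ]
```

Request:
{"op": "move_arm", "data": {
  "rows": [
    [0,0,-0.03,0,0,0],
    [0,0,-0.045,0,0,0],
    [0,0,-0.045,0,0,0],
    [-0.011,-0.0235,-0.0285,0,-4,0],
    [-0.013,-0.0235,-0.0275,0,-4.1,0]
  ]
}}

```text
time_s: 12.65
tcp_pos: [0.4791, 0.1848, 0.2238]
orientation: [0.072, -0.116, 0.991, 0.008]
force: [0.9, -0.2, 0.1]
opening: 0.0616
grasp_force: 14.9
```

Request:
{"op": "move_arm", "data": {
  "rows": [
    [-0.0145,-0.0235,-0.027,0,-4,0],
    [-0.0165,-0.0235,-0.0255,0,-4.1,0],
    [-0.0175,-0.027,0.0125,0,-3.6,0],
    [-0.017,-0.027,0.014,0,-3.6,0],
    [-0.016,-0.027,0.015,0,-3.6,0]
  ]
}}

```text
time_s: 13.15
tcp_pos: [0.5893, 0.0782, 0.2577]
orientation: [0.234, -0.112, 0.965, 0.027]
force: [-0.6, 1.8, -1.0]
opening: 0.0617
grasp_force: 14.9
```

Request:
{"op": "move_arm", "data": {
  "rows": [
    [0,0,0,0,0,0],
    [0,0,0,0,0,0],
    [0,0,0,0,0,0],
    [0,0,0,0,0,0],
    [0,0,0,0,0,0]
  ]
}}

```text
time_s: 13.65
tcp_pos: [0.5884, 0.08, 0.2572]
orientation: [0.232, -0.113, 0.966, 0.027]
force: [-0.1, 0.2, -1.9]
opening: 0.0614
grasp_force: 14.9
```

```bash
python3 - <<'E'
from h import *
p,r,s=cur();print(p,r.as_matrix().round(3).tolist(),s["opening"],s["force"])
g=np.load("G.npz");Q=R.from_quat(g["q"])
print("to G",r.inv().apply(g["p"]-p).round(4),(r.inv()*Q).as_rotvec(degrees=True).round(2))
P=camera_params("wrist");im=get_image("wrist");inhand('blue',P,im,p,r)
cv2.imwrite("pics/w8.png",im[:,:,::-1])
E
```

```text
[0.58841018 0.08004412 0.25724873] [[-0.867, -0.231, 0.442], [-0.205, 0.973, 0.105], [-0.454, 0.0, -0.891]] 0.061392540692985165 [-0.07345329  0.24484086 -1.89433943]
to G [-0.0025  0.0006  0.1292] [ 0.05 -0.06  0.06]
mouth row 162 disc row 222 [110 109 118 156 186 194] cols@mouth+30 [163 367] row235 [263 375]
-0.045 pred mouth 161.8 disc 217.7
-0.05 pred mouth 162.8 disc 221.6
-0.055 pred mouth 163.9 disc 225.8
-0.06 pred mouth 165.0 disc 230.3
```

View pics/w8.png

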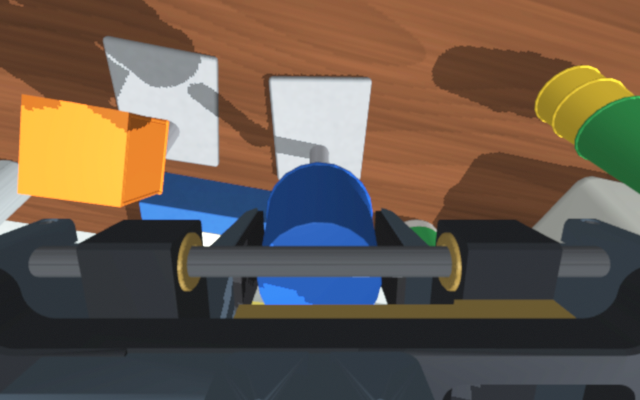

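The blue cup is held straight (mouth row 162, disc row 222). The peg post shows at (318,155), centred behind it, and the green cup sits nested at (615,140). I descend along the axis.

Request:
{"op": "move_arm", "data": {
  "rows": [
    [0,0.0005,0.02,0,0,0],
    [0,0,0.025,0,0,0],
    [0,0,0.025,0,0,0],
    [0,0,0.022,0,0,0],
    [0,0,0.015,0,0,0]
  ]
}}

```text
time_s: 14.2
tcp_pos: [0.6358, 0.0914, 0.1601]
orientation: [0.231, -0.113, 0.966, 0.027]
force: [0.4, -0.3, -0.7]
opening: 0.0613
grasp_force: 14.9
```

Request:
{"op": "move_arm", "data": {
  "rows": [
    [0,0,0.005,0,0,0],
    [0,0,0.004,0,0,0],
    [0,0,0.003,0,0,0],
    [0,0,0.003,0,0,0],
    [0,0,0,0,0,0]
  ]
}}

```text
time_s: 14.7
tcp_pos: [0.6424, 0.0925, 0.1483]
orientation: [0.232, -0.112, 0.966, 0.027]
force: [-0.1, -0.3, -0.6]
opening: 0.0611
grasp_force: 14.9
```

```bash
python3 - <<'E'
from h import *
p,r,s=cur();print(p,s["opening"],s["force"])
g=np.load("G.npz");Q=R.from_quat(g["q"])
print("to G",r.inv().apply(g["p"]-p).round(4),(r.inv()*Q).as_rotvec(degrees=True).round(2))
E
```

```text
[0.64235196 0.09250612 0.14831588] 0.06114492394715565 [-0.05097212 -0.27385056 -0.60157999]
to G [-0.0026  0.0009  0.007 ] [ 0.02 -0.06  0.  ]
```

Request:
{"op": "move_arm", "data": {
  "rows": [
    [0,0.0005,0.002,0,0,0],
    [0,0,0.002,0,0,0],
    [0,0,0.0015,0,0,0],
    [0,0,0,0,0,0],
    [0,0,0,0,0,0]
  ]
}}

```text
time_s: 15.2
tcp_pos: [0.6462, 0.0936, 0.1456]
orientation: [0.234, -0.112, 0.965, 0.027]
force: [-6.8, -1.1, 22.4]
opening: 0.0619
grasp_force: 16.1
```

Request:
{"op": "move_arm", "data": {
  "rows": [
    [0,0,0.001,0,0,0],
    [0,0,0.001,0,0,0],
    [0,0,0,0,0,0],
    [0,0,0,0,0,0],
    [0,0,0,0,0,0]
  ]
}}

```text
time_s: 15.7
tcp_pos: [0.6471, 0.0938, 0.144]
orientation: [0.234, -0.112, 0.965, 0.027]
force: [-8.8, -1.0, 25.7]
opening: 0.0619
grasp_force: 16.2
```

Request:
{"op": "move_arm", "data": {
  "rows": [
    [0,0,-0.001,0,0,0],
    [0,0,-0.001,0,0,0],
    [0,0,0,0,0,0],
    [0,0,0,0,0,0],
    [0,0,0,0,0,0]
  ]
}}

```text
time_s: 16.2
tcp_pos: [0.6448, 0.0936, 0.1434]
orientation: [0.232, -0.112, 0.966, 0.027]
force: [-1.8, 0.5, 6.1]
opening: 0.0621
grasp_force: 15.2
```

Request:
{"op": "move_arm", "data": {
  "rows": [
    [0,0,0,0,0,0],
    [0,0,0,0,0,0],
    [0,0,0,0,0,0],
    [0,0,0,0,0,0],
    [0,0,0,0,0,0]
  ],
  "claw": 0.091
}}

```text
time_s: 16.7
tcp_pos: [0.6445, 0.0936, 0.143]
orientation: [0.231, -0.112, 0.966, 0.027]
force: [-0.2, -0.3, -0.3]
opening: 0.0908
grasp_force: 0.0
```

Request:
{"op": "move_arm", "data": {
  "rows": [
    [0,0,-0.015,0,0,0],
    [0,0,-0.03,0,0,0],
    [0,0,-0.04,0,0,0],
    [0,0,-0.04,0,0,0],
    [0,0,-0.04,0,0,0]
  ]
}}

```text
time_s: 17.2
tcp_pos: [0.5703, 0.0761, 0.2924]
orientation: [0.232, -0.112, 0.966, 0.027]
force: [0.3, -0.2, 0.6]
opening: 0.0908
grasp_force: 0.0
```

```bash
python3 - <<'E'
from h import *
p,r,s=cur();print(p,s["opening"],s["force"],s["time_s"])
P=camera_params("wrist");im=get_image("wrist");S=get_image("side")
cv2.imwrite("pics/w9.png",np.hstack([im[60:300,120:520],cv2.resize(S[160:400,220:420],(400,480))[:240],])[:,:,::-1])
M=mask(im,'blue',90);M[:, :270]=0;g=im[:,:,1].astype(int);ys,xs=np.where(M[:235,270:360]);
k,c=blob(M,np.array((315,190)),500);print(c,cv2.boundingRect(k))
t=g[200,315];m2=((abs(g-t)<25)*255).astype(np.uint8)&M;k2,_=blob(m2,np.array((315,200)));e=cv2.fitEllipse(cv2.convexHull(k2));print(e)
o,d=ray(P,e[0]);X=o+d*P["mtx"][0,0]*.052/max(e[1])/(d@-P["T"][:3,2]);print("blue end",X.round(4),"green end was ~[.6256 .089 .1828]")
E
```

```text
[0.57025096 0.07608158 0.29235485] 0.09081029968298471 [ 0.26474851 -0.19689274  0.60509209] 17.2
[308.36152348 194.97522587] (270, 147, 81, 100)
((319.54766845703125, 189.78594970703125), (55.51891326904297, 56.49256896972656), 104.90953063964844)
blue end [0.6216 0.088  0.187 ] green end was ~[.6256 .089 .1828]
```

View pics/w9.png

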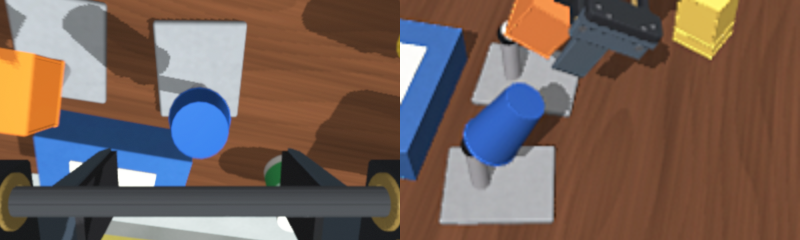

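The blue cup hangs on the peg (disc at (199,128) in the left crop), leaning as the green one did. I compare its silhouette with green's original in the side view, and back off further.

Request:
{"op": "move_arm", "data": {
  "rows": [
    [0,0,-0.03,0,0,0],
    [0,0,-0.03,0,0,0],
    [0,0,-0.02,0,0,0],
    [0,0,0,0,0,0],
    [0,0,0,0,0,0]
  ]
}}

```text
time_s: 17.8
tcp_pos: [0.5362, 0.068, 0.3615]
orientation: [0.232, -0.112, 0.966, 0.027]
force: [0.6, 0.6, -1.2]
opening: 0.0909
grasp_force: 0.0
```

```bash
python3 - <<'E'
from h import *
S=get_image("side");T=get_image("top")
k,c=blob(mask(S,'blue'),np.array((273,222)));print("side",c,cv2.boundingRect(k),"green was (272.7,222.3) (253,202,39,41)")
k,c=blob(mask(T,'blue'),np.array((284,176)));print("top",c,cv2.boundingRect(k),"green was (284.1,176.5) (274,162,22,29)")
# green nest: axis
G=mask(S,'green',90);k,c=blob(G,np.array((283,340)));print("green side",c,cv2.boundingRect(k));ps=camera_params("side");pt=camera_params("top")
k2,c2=blob(mask(T,'green'),np.array((182,222)));print("green top",c2);print(tri([ray(ps,c),ray(pt,c2)]).round(3))
for n,p in(("side",ps),("top",pt)): print(n,[proj(p,np.array([.545,.382,z])).round(1) for z in(.083,.13,.178)])
E
```

```text
side [271.47059803 222.23021822] (251, 202, 41, 41) green was (272.7,222.3) (253,202,39,41)
top [284.51064477 174.71776156] (272, 160, 25, 31) green was (284.1,176.5) (274,162,22,29)
green side [281.33828194 353.31594975] (264, 328, 37, 50)
green top [174.13597734 216.28186969]
[0.545 0.389 0.137]
side [array([283.5, 358. ]), array([282. , 350.5]), array([280.3, 342. ])]
top [array([183. , 220.1]), array([177.8, 217.3]), array([172. , 214.1])]
```

```bash
python3 -c "
from bench import hand_in
print(hand_in())"
```

```text
the job is handed in; nothing more can be done
None
```

The green cup is nested on the round yellow stack and the blue cup hangs on the freed peg. I handed the job in at about 18 s; camera checks matched the expected poses, but the hand-in returned no score.

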